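Close the swing-strap quick clamp over a fresh glue-up

ROBOT

A 6-joint arm with a two-finger parallel gripper is mounted at the origin on the work surface. World frame = base frame: x ahead of the robot, y to its left, z up, the work surface at z = 0. Lengths are in m, angles in rad, forces in N, time in s.
With the tool pointing down it reaches from about 0.35 to 0.975 m from the base axis. Payload 4.9 kg.
Tool frame: the origin (TCP) lies midway between the tips of the shut fingers; the grasp point (between the pads) lies 19 mm behind it; z points along the fingers, y is the direction in which the jaws open and shut (so a half turn about z gives the same grasp; the last joint's range is limited). The gripper opens to 85 mm and grips with 20 to 120 N. Pads are 22 mm wide; open, the fingers measure 114 mm over their backs; the gripper's body (76 mm by 85 mm) begins 54 mm behind the grasp point. The pads swing forward as they close: fully open they stand 13 mm farther back than shut.
Start: joints at [1.144, 0.053, 1.613, -0, 1.476, -0.119], TCP at [0.189, 0.596, 0.231] pointing down, gripper open.
Joint ranges: [-3.01, 3.01], [-1.01, 2.22], [0.06, 2.58], [-1.02, 4.17], [0.09, 2.62], [-3.14, 3.14]. Speed limits (rad/s): [2.57, 2.57, 3.14, 3.14, 3.14, 3.14].

INTERFACE

Orientations are given as a unit quaternion [w, x, y, z].
In Python, from plant import state, grab_frame, camera_info, job_done, cut_out gives the robot as it stands.
- The arm moves only by the tool step_arm, never from a script. Its argument "moves" is a list of rows, each a list of 7 numbers: the shift along the tool's x, y, z in m, then the turn, a rotation vector about the tool's x, y, z in rad, then the finger opening in m, from 0 to 0.0854. A call has 1 to 8 rows; each row shifts and turns the commanded pose from where the row before left it, along the tool's axes as they then stand; what a row does not reach is not made up. A row lasts 1/10 s, in which the tool goes at most 50 mm and 8.59 degrees, less where a joint would pass 70% of its speed; a pose out of reach is approached as far as the arm can. A call is refused whole if a number of a shift passes 0.05 or a number of a turn 0.15, either way. A call with a gripper value outside its range is refused whole. The fingers move at their own pace and stop on an object; the grip force is fixed at half the most. Time passes only in rows, so rows that do not move let the fingers close. It gives the time, the measured TCP pose, the force and the opening at its end, in the units of the state.
- state(): the state, without advancing time (a new reading comes with each control period).
- grab_frame(name): name is "scene" or "top" or "wrist"; returns (picture, depth): 400x640x3 uint8, red, green, blue; 400x640 float32, m along the optical axis (not along the pixel's ray), 0 where there is no reading.
- camera_info(name): a dict with "intrinsics" (3x3 intrinsics, pixels), "world_from_camera" (4x4, takes a point from camera to world coordinates). Camera axes: x right, y down, z forward; pixel columns grow to the right and rows downward; lengths in m; the calibration is good to about 2 mm. A picture is of the moment at which its call begins: read the wrist's pose just before it. camera_info takes no time and is no camera call; for the wrist camera it gives the pose at the moment of the call.
- job_done(): hands the job in, once; it reports no verdict.
Trained networks look in the newest picture that a camera, given by its name, has taken for a name from the list of things; names that differ only in an ending like _2 or _b are one class to them, and where a whole thing is asked for, a point or a joint stands for the part that bears it (a point fixed in the world has none). Each returns a list of dicts, best first, with "conf" (0 to 1); they miss things now and then, are a little off and sometimes report something else, mostly with a low value. They report only what shows in the picture. A call takes as long as a camera call.
- cut_out(camera, query): "mask" (400x640 bool, what is visible of it) and "point" ([column, row] in pixels, amid what is visible of it).
The state is a dict: "time": time; "joint_pos": joint angles; "joint_vel": joint speeds; "joint_efforts": joint torques, N m; "tool_pos": TCP position; "tool_rot": TCP orientation; "contact_force": force on the tool from outside, world axes, zero at the start; "ft_torque": the same for the moment, N m; "gripper_width": opening from 0.0 (shut) to 1.0 (fully open).
Only numpy, scipy, OpenCV 4.12 (cv2) and the standard library are available. Lean on these libraries where they do the work, as an engineer would, in place of code of your own. Each camera call takes 0.05 s, during which the arm holds its last target.

TASK

On the craft table, two boards freshly glued together lie in a small gluing jig. Push the swung-out clamp strap round with a finger until it is fully home over the boards, with the upright stud in its notch, and only then push the upright cam lever over, away from the strap's pivot, and right down to lock it. Do not shift the glued boards or disturb the things standing around.

Things in the scene. Friction and masses are not known exactly. Their poses are not given: they have to be found in the camera images.
- jig: gluing jig, plywood base board 170 (x) x 230 (y) x 18 mm, fixed to the table. Origin on the table surface; the board spans x -85..85 and y -110..120 mm from it. Own frame: the strap's pivot post (26 mm dia.) stands at x 0, y -65 mm, the slim stud (10 mm dia.) that carries the cam lever at x 0, y +65 mm. The glued boards lie between them
- strap (a joint): swing angle of the clamp strap about its upright pivot, rad: 0 = fully home against its stop, lying straight along the jig's +y from pivot to stud; positive = swung out, counter-clockwise seen from above, towards the jig's -x side (at angle a it points along (-sin a, cos a) of the jig). Range 0 to 1.4, starts swung out. Turns with light friction (about 0.12 N m) and stays where it is left
- strap_pivot (a point): point on the strap's pivot axis, at the strap's mid-height (63 mm above the table)
- strap_end (a point): the notch near the strap's free end, 130 mm from the pivot axis, at the strap's mid-height and mid-width. The strap is a plain aluminium bar 28 mm wide and 18 mm high, its underside 54 mm and its top 72 mm above the table; it reaches 152 mm from the pivot axis. A thin pad under it reaches down to 49.5 mm, just clear of the boards
- lever (a joint): angle of the cam lever, rad: 0 = upright, growing as it is pushed over and down towards the jig's +y (away from the strap's pivot); 1.5 = fully down at its stop, nearly flat. Starts nearly upright. Stiff: about 0.35 N m of friction; stays where it is left
- lever_pin (a point): centre of the lever's horizontal pin on top of the stud, 86 mm above the table; the pin lies along the jig's x
- lever_tip (a point): outer end of the cam lever, 104 mm from the pin. The lever's black grip is 18 mm wide (along the jig's x) and 12 mm thick, from 39 to 104 mm from the pin; a steel cam of 12 mm radius surrounds the pin
- work: the glued boards: two wooden boards 110 x 76 mm, stacked 30 mm high, loose on the jig's board (top 48 mm above the table). Origin at the centre of the underside
- glue: white glue bottle, 42 mm dia., 95 mm high, loose, on the jig's far (+x) side; must stay. Origin at the underside
- cup: black plastic cup, 68 mm dia., 70 mm high, loose, on the jig's far (+x) side; must stay. Origin at the underside
- sponge: small white block 45 x 35 x 24 mm, loose, on the robot's side of the jig, beneath the strap's swing; must stay. Origin at the underside
- carton: small open carton 75 x 55 x 28 mm, loose, beside the jig's pivot end; must stay. Origin at the underside
- brush: brush 170 mm long, lying loose on the robot's side of the jig; must stay
- spool: small wooden spool, 26 mm dia., 26 mm high, standing loose on the jig's board near the stud; must stay. Origin at the underside
- tube: paint tube 85 x 26 x 14 mm with a cap, lying loose on the robot's side, on the stud end; must stay. Origin at the underside

How it is judged:
By the outcome, as a careful person would: the job done as asked, in the order asked, and still so for the second after the job is handed in, with the robot touching nothing.
It also fails if it takes over 48 s, if anything falls off the work surface, if the arm or the gripper's body presses on something with over 40 N, if the wrist force passes 120 N, or if a joint passes its speed limit or range.

## Working session

There is one attempt and no reset: what is moved stays moved. The work goes in short steps, Python scripts to look and compute and a tool call to move; the robot and the scene stay as the last step left them, time stands still between calls to the robot, and variables do not carry over. Pictures are saved under pics/ and viewed, and the job is handed in when it is done.

Besides the shell and the picture viewer there is one more tool, called by a JSON object that holds its "op" and its "data", one argument or row to a line. step_arm: Moves the arm, as the interface text tells. Its arguments: {"type":"object","properties":{"moves":{"type":"array"}},"required":["moves"]}

```bash
mkdir -p pics; ls; python3 - <<'E'
from plant import *
import cv2,numpy as np
s=state();print(s)
for n in("scene","top"):
    p,d=grab_frame(n);cv2.imwrite(f"pics/{n}0.png",p[:,:,::-1]);np.savez(f"{n}0.npz",p=p,d=d)
    i=camera_info(n);print(n,i)
    for q in("strap","lever","jig","strap_end","lever_tip","lever_pin","strap_pivot"):
        r=cut_out(n,q)
        for k in r[:2]:print(q,k["conf"],k["point"],k["mask"].sum())
E
```

```text
pics
{'time': 0.0, 'joint_pos': array([ 1.14399456e+00,  5.34027645e-02,  1.61432273e+00, -8.93693314e-06,
        1.47597042e+00, -1.19018085e-01]), 'joint_vel': array([-0.00056732, -0.00056726, -0.00129143,  0.00084551,  0.00039261,
       -0.00139473]), 'joint_efforts': array([ 6.87654992e-04, -3.93674076e+01, -3.70175421e+01, -7.49842172e-06,
        7.14581736e-03, -1.74710704e-05]), 'tool_pos': array([0.189093  , 0.59504991, 0.23001738]), 'tool_rot': array([-2.79168476e-04,  1.53284622e-01,  9.88181521e-01, -1.01391201e-03]), 'contact_force': array([ 0.71885493, -0.75365467,  0.71247372]), 'ft_torque': array([0.02019121, 0.006286  , 0.07382089]), 'gripper_width': 0.9966605536158252}
scene {'intrinsics': array([[418.09125342,   0.        , 311.32180134],
       [  0.        , 418.09125342, 200.74566108],
       [  0.        ,   0.        ,   1.        ]]), 'world_from_camera': array([[-0.29640253,  0.57978521, -0.75894311,  1.16508163],
       [ 0.95502886,  0.18665844, -0.23038771,  0.14178552],
       [ 0.00808775, -0.79310008, -0.60903765,  0.58525168],
       [ 0.        ,  
[... 298 characters left out ...]

strap_pivot 0.26 [292.0, 288.0] 928
top {'intrinsics': array([[474.51747694,   0.        , 323.00060323],
       [  0.        , 474.51747694, 190.67523462],
       [  0.        ,   0.        ,   1.        ]]), 'world_from_camera': array([[-0.08481014, -0.97528299,  0.20403512,  0.38119419],
       [-0.99639432,  0.08252688, -0.01968916, -0.01721792],
       [ 0.00236412, -0.20496928, -0.97876555,  1.08105527],
       [ 0.        ,  0.        ,  0.        ,  1.        ]])}
strap 0.84 [355.3, 225.6] 976
strap 0.3 [337.2, 205.2] 1646
lever 0.59 [305.6, 200.3] 127
jig 0.6 [321.0, 206.7] 5895
lever_tip 0.72 [305.8, 197.4] 185
lever_pin 0.8 [354.3, 217.7] 6052
strap_pivot 0.74 [354.2, 218.9] 6024
```

View pics/scene0.png

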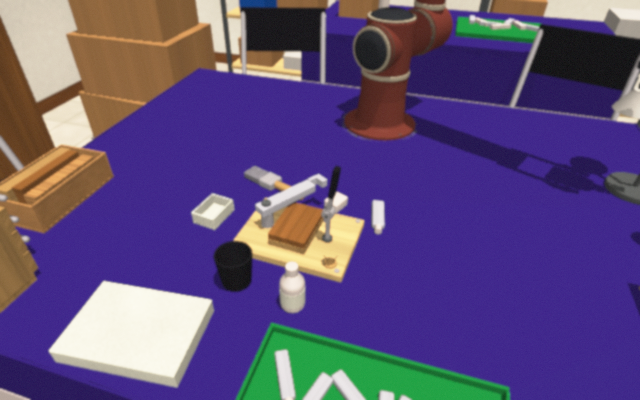

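View pics/top0.png

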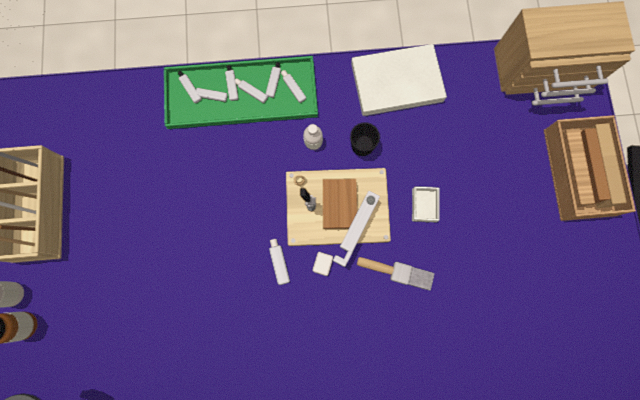

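```bash
python3 - <<'E'
import cv2,numpy as np
for n,(r0,r1,c0,c1) in dict(scene=(120,345,200,450),top=(120,300,230,440)).items():
    p=np.load(f"{n}0.npz")["p"][r0:r1,c0:c1,::-1]
    s=min(800/(c1-c0),600/(r1-r0));cv2.imwrite(f"pics/{n}0z.png",cv2.resize(p,None,fx=s,fy=s,interpolation=cv2.INTER_CUBIC));print(s)
E
```

```text
2.6666666666666665
3.3333333333333335
```

View pics/scene0z.png

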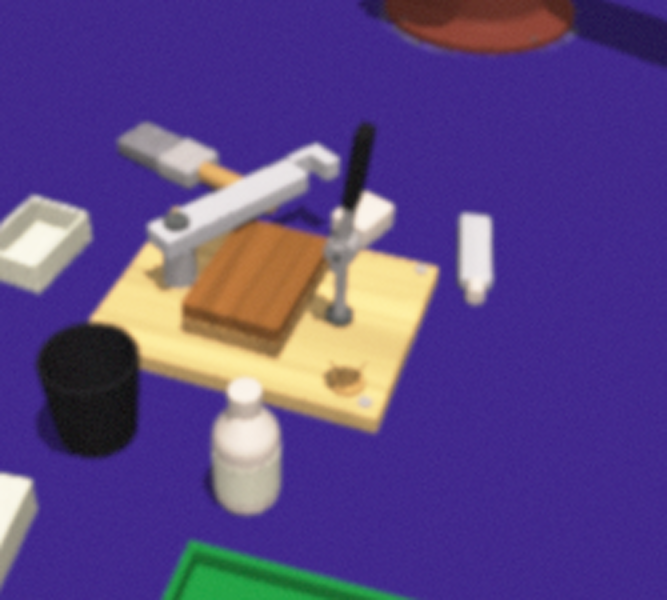

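View pics/top0z.png

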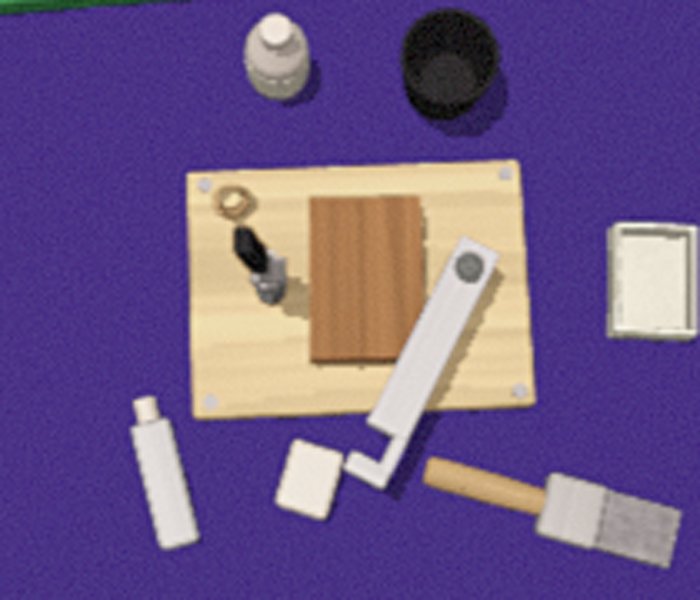

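```bash
cat > h.py <<'E'
import numpy as np,cv2
from plant import camera_info
def proj(n,P):
    i=camera_info(n);T=np.linalg.inv(i["world_from_camera"]);P=np.atleast_2d(P)
    c=P@T[:3,:3].T+T[:3,3];u=c@i["intrinsics"].T;return u[:,:2]/u[:,2:]
def atz(n,uv,z):
    i=camera_info(n);T=i["world_from_camera"];r=T[:3,:3]@np.linalg.inv(i["intrinsics"])@np.array([uv[0],uv[1],1.]);return T[:3,3]+r*(z-T[2,3])/r[2]
def cloud(n,d):
    i=camera_info(n);T=i["world_from_camera"];K=i["intrinsics"];v,u=np.mgrid[:400,:640]
    c=np.stack([(u-K[0,2])/K[0,0]*d,(v-K[1,2])/K[1,1]*d,d],-1);return c@T[:3,:3].T+T[:3,3]
E
python3 - <<'E'
from h import *
for n in("top","scene"):
    d=np.load(n+"0.npz")["d"];C=cloud(n,d)
    # jig board top: z~18mm
    m=(C[...,2]>.010)&(C[...,2]<.026)&(d>0)
    m2=np.zeros_like(m)
    nb,l,st,ce=cv2.connectedComponentsWithStats(m.astype(np.uint8))
    k=1+np.argmax([st[j,4]*(abs(C[int(ce[j][1]),int(ce[j][0]),0]-.4)<.4) for j in range(1,nb)])
    print(n,[ (st[j],ce[j]) for j in range(1,nb) if st[j,4]>300])
if 1:
    C=cloud("top",np.load("top0.npz")["d"])
    print("pivot px",C[200,371],"jig",C[240,300],"table",C[300,200], "boards",C[205,340])
    # corners of jig top by pixel
    for uv in((286.5,171),(385,168.5),(390,240.5),(288.5,244.5)):print(atz("top",uv,.018))
    print(atz("top",(370.5,200),.075))
E
```

```text
top [(array([ 164,   56,  154,   72, 3054], dtype=int32), array([234.90013098,  89.01178782])), (array([282,  69,  25,  34, 309], dtype=int32), array([293.85113269,  86.31391586])), (array([546, 127,  26,  93, 331], dtype=int32), array([555.77039275, 174.49546828])), (array([ 46, 154,  17, 105, 408], dtype=int32), array([ 58.07598039, 207.2622549 ])), (array([ 287,  168,  104,   78, 4822], dtype=int32), array([335.03131481, 206.51783492])), (array([270, 239,  20,  46, 470], dtype=int32), array([279.04468085, 262.57234043])), (array([ 358,  257,   77,   33, 1071], dtype=int32), array([401.44351074, 272.52287582]))]
scene [(array([ 72,   3, 125,  21, 416], dtype=int32), array([134.29567308,  15.74278846])), (array([457,  15,  84,  24, 796], dtype=int32), array([498.39824121,  26.76256281])), (array([241,  26,  85,   8, 306], dtype=int32), array([283.33986928,  28.46078431])), (array([531,  45, 109,  26, 456], dtype=int32), array([586.14692982,  55.9495614 ])), (array([345, 109,  70,  29, 828], dtype=int32), array([378.91666667, 125.93357488])), (array([244, 166,  48,  25, 515], dtype=i
[... 572 characters left out ...]
([  51,  303,  162,   82, 1017], dtype=int32), array([141.38839725, 359.7826942 ])), (array([ 236,  323,  274,   77, 2430], dtype=int32), array([367.41604938, 360.52510288])), (array([275, 349,  21,  51, 699], dtype=int32), array([284.68526466, 374.90701001])), (array([303, 369,  63,  31, 957], dtype=int32), array([333.41901776, 386.68756531]))]
pivot px [ 0.5612113  -0.13858698  0.07773299] jig [0.49439107 0.02220723 0.02064497] table [ 0.38258829  0.25441798 -0.00147595] boards [ 0.56097299 -0.07264673  0.04897488]
[0.6561437 0.0414237 0.018    ]
[ 0.6429111  -0.18589357  0.018     ]
[ 0.47650658 -0.17850092  0.018     ]
[0.4868164 0.0486712 0.018    ]
[ 0.5617927  -0.13784226  0.075     ]
```

```bash
cat >> h.py <<'E'
YAW=-0.049;O=np.array([.5654,-.0736])
def J(x,y,z):  # jig -> world
    c,s=np.cos(YAW),np.sin(YAW);return np.array([O[0]+c*x-s*y,O[1]+s*x+c*y,z])
def invJ(P):
    c,s=np.cos(YAW),np.sin(YAW);d=np.asarray(P)[...,:2]-O;return np.stack([c*d[...,0]+s*d[...,1],-s*d[...,0]+c*d[...,1],np.asarray(P)[...,2]],-1)
def strapang(n="top"):
    from plant import grab_frame,cut_out
    p,d=grab_frame(n);C=invJ(cloud(n,d))
    m=(C[...,2]>.064)&(C[...,2]<.080)&(np.hypot(C[...,0],C[...,1]+.065)<.17)&(np.hypot(C[...,0],C[...,1]-.065)>.03)
    q=C[m][:,:2]-[0,-.065]
    return p,q
E
python3 - <<'E'
from h import *
p,q=strapang()
r=np.hypot(*q.T);print(len(q),r.max())
for a0,a1 in((.02,.06),(.06,.1),(.1,.13),(.13,.17)):
    k=(r>a0)&(r<a1);print(a0,k.sum(),np.median(np.arctan2(-q[k,0],q[k,1])) if k.any() else 0)
for uv in((338.5,263),(339.5,265)):print(invJ(atz("top",uv,.072)))
im=p[:,:,::-1].copy()
P=[J(-85e-3,-.11,.018),J(.085,-.11,.018),J(.085,.12,.018),J(-.085,.12,.018),J(0,.065,.086),J(0,-.065,.072)]
a=float(np.median(np.arctan2(-q[:,0],q[:,1])))
print("a",a)
for s in(-14,14):
  for t in(-10,152):P.append(J((-np.sin(a)*t+np.cos(a)*s)/1e3,-.065+(np.cos(a)*t+np.sin(a)*s)/1e3,.072))
# lever from clouds
for n in("top","scene"):
    d=np.load(n+"0.npz")["d"];C=invJ(cloud(n,d));m=(C[...,2]>.10)&(C[...,2]<.2)&(np.hypot(C[...,0],C[...,1]-.065)<.06)
    Q=C[m];print(n,len(Q));
    for z0 in(.1,.12,.14,.16,.18):
        k=abs(Q[:,2]-z0-.01)<.01
        if k.any():print(z0,Q[k].mean(0))
im=cv2.resize(im[120:300,230:440],None,fx=3.333,fy=3.333)
for u in proj("top",P):cv2.circle(im,tuple(int(x) for x in (u-[230,120])*3.333),3,(0,0,255),-1)
cv2.imwrite("pics/ov1.png",im)
E
```

```text
1083 0.16974156815220393
0.02 252 1.0477310391503816
0.06 242 1.0573149677063864
0.1 195 1.0155421353702465
0.13 190 0.9772728473486509
[-0.13229952  0.01029233  0.072     ]
[-0.13653699  0.00836717  0.072     ]
a 1.0083700420627717
top 129
0.1 [-0.00310521  0.0644591   0.1087358 ]
0.12 [-0.00479998  0.06725582  0.13525657]
0.14 [-0.00579048  0.06920145  0.14980524]
0.16 [-0.00438766  0.07106057  0.16948262]
0.18 [-0.00118993  0.0769044   0.18887565]
scene 313
0.1 [0.00417856 0.07131678 0.11032575]
0.12 [0.00556652 0.07434049 0.1318138 ]
0.14 [0.00569169 0.07632617 0.15034319]
0.16 [0.00593391 0.07916493 0.17032824]
0.18 [0.00274426 0.08023721 0.18687771]
```

View pics/ov1.png

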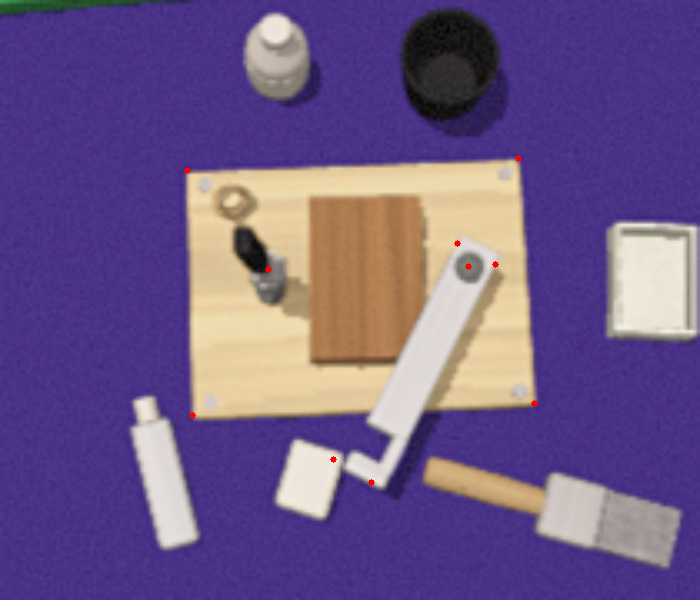

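{"op": "step_arm", "data": {
  "moves": [
    [0,0,0,0,0,-0.13,0],
    [0,0,0,0,0,-0.129,0],
    [0,0,0,0,0,0,0],
    [0,0,0,0,0,0,0]
  ]
}}

```text
time: 1.25
tool_pos: [0.1893, 0.5956, 0.2313]
tool_rot: [-0.0, 0.026, 1.0, -0.0]
contact_force: [0.4, -0.6, -0.5]
gripper_width: 0.332
```

```bash
cat >> h.py <<'E'
def rel(T):
    from plant import state
    from scipy.spatial.transform import Rotation as R
    s=state();r=R.from_quat(np.roll(s["tool_rot"],-1));M=r.as_matrix()
    Rj=np.array([[-np.cos(YAW),-np.sin(YAW),0],[-np.sin(YAW),np.cos(YAW),0],[0,0,-1]])
    print("t",round(s["time"],2),"jigpos",invJ(s["tool_pos"]).round(4),"F",s["contact_force"].round(1),"w",round(s["gripper_width"],2),"rotfix",R.from_matrix(M.T@Rj).as_rotvec().round(3))
    for t in T:print(t,"->",(M.T@(J(*t)-s["tool_pos"])).round(4))
E
python3 -c "
from h import *
rel([(-.13,.45,.24),(-.08,-.074,.24),(-.08,-.074,.06)])"
```

```text
t 1.25 jigpos [-0.4084  0.65    0.2313] F [ 0.4 -0.6 -0.5] w 0.33 rotfix [-0.    -0.    -0.002]
(-0.13, 0.45, 0.24) -> [-0.2789 -0.1993 -0.0087]
(-0.08, -0.074, 0.24) -> [-0.3301 -0.7232 -0.0087]
(-0.08, -0.074, 0.06) -> [-0.3302 -0.7232  0.1713]
```

{"op": "step_arm", "data": {
  "moves": [
    [-0.02,-0.045,0,0,0,0,0],
    [-0.02,-0.045,0,0,0,0,0],
    [-0.02,-0.045,0,0,0,0,0],
    [-0.02,-0.045,0,0,0,0,0],
    [-0.02,-0.045,0,0,0,0,0],
    [-0.02,-0.045,0,0,0,0,0],
    [-0.02,-0.045,0,0,0,0,0],
    [-0.02,-0.045,0,0,0,0,0]
  ]
}}

```text
time: 2.05
tool_pos: [0.3318, 0.2265, 0.2316]
tool_rot: [0.001, 0.025, 1.0, 0.0]
contact_force: [0.7, 1.0, -0.5]
gripper_width: 0.002
```

{"op": "step_arm", "data": {
  "moves": [
    [-0.02,-0.045,0,0,0,0,0],
    [-0.02,-0.045,0,0,0,0,0],
    [-0.02,-0.045,0,0,0,0,0],
    [-0.02,-0.045,0,0,0,0,0],
    [-0.02,-0.045,0,0,0,0,0],
    [-0.02,-0.045,0,0,0,0,0],
    [0,0,0,0,0,0,0],
    [0,0,0,0,0,0,0]
  ]
}}

```text
time: 2.85
tool_pos: [0.4383, -0.0482, 0.2312]
tool_rot: [-0.0, 0.027, 1.0, 0.0]
contact_force: [-0.3, 0.5, -0.1]
gripper_width: 0.001
```

```bash
python3 -c "
from h import *
rel([(-.08,-.074,.14),(-.08,-.074,.06)])
from plant import *
p,d=grab_frame('scene');cv2.imwrite('pics/s2.png',cv2.resize(p[100:345,180:450,::-1],None,fx=2.4,fy=2.4))"
```

```text
t 2.85 jigpos [-0.1282  0.0191  0.2312] F [-0.3  0.5 -0.1] w 0.0 rotfix [ 0.    -0.001 -0.004]
(-0.08, -0.074, 0.14) -> [-0.0486 -0.093   0.0912]
(-0.08, -0.074, 0.06) -> [-0.0487 -0.093   0.1712]
```

View pics/s2.png

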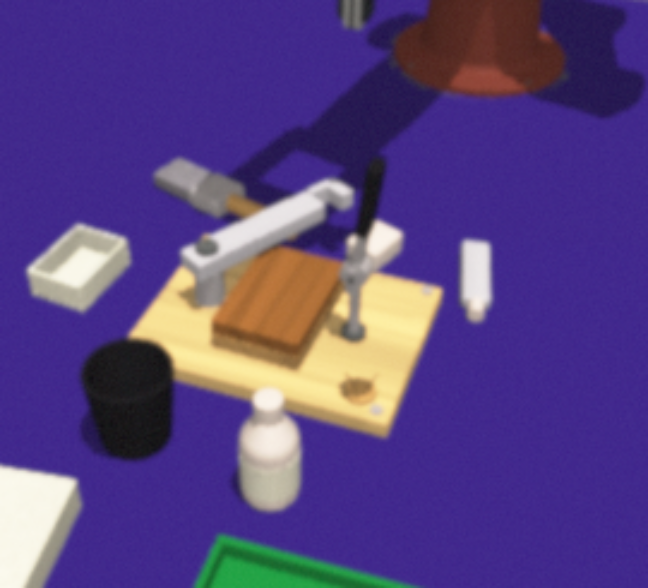

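{"op": "step_arm", "data": {
  "moves": [
    [-0.025,-0.046,0,0,0,0,0],
    [-0.024,-0.047,0,0,0,0,0],
    [0,0,0.04,0,0,0,0],
    [0,0,0.04,0,0,0,0],
    [0,0,0.04,0,0,0,0],
    [0,0,0.03,0,0,0,0],
    [0,0,0.021,0,0,0,0],
    [0,0,0,0,0,0,0]
  ]
}}

```text
time: 3.7
tool_pos: [0.4778, -0.1349, 0.0568]
tool_rot: [-0.003, 0.023, 1.0, 0.002]
contact_force: [-1.4, 0.1, -0.4]
gripper_width: -0.005
```

```bash
python3 -c "
from h import *
T=[]
for a in (1.06,.95,.8,.65,.5,.35,.2,.1,.05,0):
    T.append(tuple(np.round((-np.sin(a)*.065-np.cos(a)*.025,-.065+np.cos(a)*.065-np.sin(a)*.025,.06),4)))
rel(T)
from plant import *
p,d=grab_frame('top');cv2.imwrite('pics/t3.png',cv2.resize(p[120:300,230:440,::-1],None,fx=3,fy=3))"
```

```text
t 3.7 jigpos [-0.0845 -0.0655  0.0568] F [-1.4  0.1 -0.4] w -0.0 rotfix [ 0.003 -0.007  0.002]
(np.float64(-0.0689), np.float64(-0.055), np.float64(0.06)) -> [-0.0156  0.0105 -0.0033]
(np.float64(-0.0674), np.float64(-0.0475), np.float64(0.06)) -> [-0.0171  0.018  -0.0033]
(np.float64(-0.064), np.float64(-0.0376), np.float64(0.06)) -> [-0.0205  0.0279 -0.0033]
(np.float64(-0.0592), np.float64(-0.0284), np.float64(0.06)) -> [-0.0253  0.0371 -0.0033]
(np.float64(-0.0531), np.float64(-0.0199), np.float64(0.06)) -> [-0.0314  0.0456 -0.0033]
(np.float64(-0.0458), np.float64(-0.0125), np.float64(0.06)) -> [-0.0388  0.053  -0.0033]
(np.float64(-0.0374), np.float64(-0.0063), np.float64(0.06)) -> [-0.0472  0.0591 -0.0034]
(np.float64(-0.0314), np.float64(-0.0028), np.float64(0.06)) -> [-0.0532  0.0626 -0.0034]
(np.float64(-0.0282), np.float64(-0.0013), np.float64(0.06)) -> [-0.0564  0.0641 -0.0034]
(np.float64(-0.025), np.float64(0.0), np.float64(0.06)) -> [-0.0596  0.0654 -0.0034]
```

View pics/t3.png

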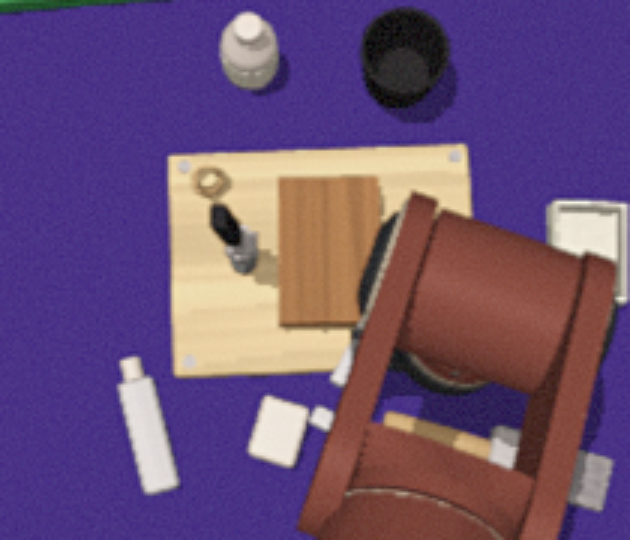

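{"op": "step_arm", "data": {
  "moves": [
    [-0.008,0.005,-0.003,0,0,0,0],
    [-0.008,0.006,0,0,0,0,0],
    [-0.002,0.007,0,0,0,0,0],
    [-0.002,0.005,0,0,0,0,0],
    [-0.002,0.005,0,0,0,0,0],
    [-0.003,0.005,0,0,0,0,0],
    [-0.003,0.004,0,0,0,0,0],
    [0,0,0,0,0,0,0]
  ]
}}

```text
time: 4.55
tool_pos: [0.5099, -0.1012, 0.0625]
tool_rot: [-0.001, 0.024, 1.0, 0.001]
contact_force: [0.3, 1.4, -0.4]
gripper_width: -0.003
```

```bash
python3 -c "
from h import *
rel([(-.0531,-.0199,.06),(-.0374,-.0063,.06),(-.025,0,.06)])
from plant import *
p,d=grab_frame('scene');cv2.imwrite('pics/s4.png',cv2.resize(p[100:345,180:450,::-1],None,fx=2.4,fy=2.4))"
```

```text
t 4.55 jigpos [-0.0541 -0.0303  0.0625] F [ 0.3  1.4 -0.4] w -0.0 rotfix [ 0.002 -0.002  0.001]
(-0.0531, -0.0199, 0.06) -> [-0.001   0.0104  0.0026]
(-0.0374, -0.0063, 0.06) -> [-0.0167  0.0239  0.0026]
(-0.025, 0, 0.06) -> [-0.0291  0.0302  0.0026]
```

View pics/s4.png

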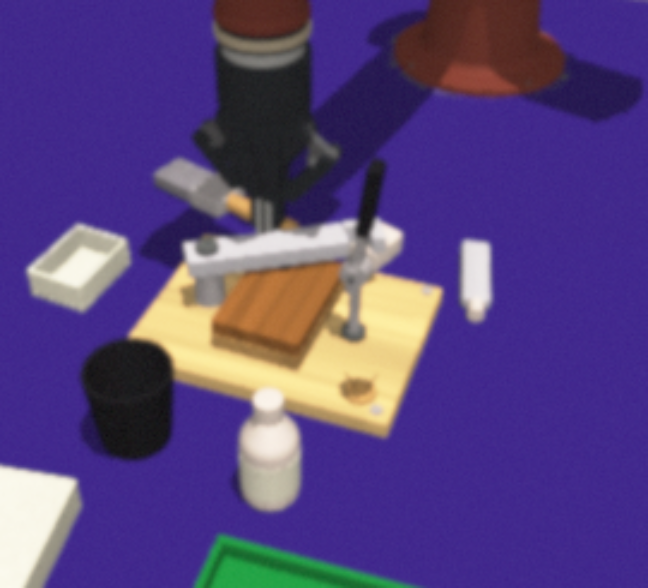

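{"op": "step_arm", "data": {
  "moves": [
    [-0.002,0.008,0.002,0,0,0,0],
    [-0.004,0.006,0,0,0,0,0],
    [-0.005,0.005,0,0,0,0,0],
    [-0.005,0.004,0,0,0,0,0],
    [-0.005,0.003,0,0,0,0,0],
    [-0.004,0.001,0,0,0,0,0],
    [0,0,0,0,0,0,0]
  ]
}}

```text
time: 5.3
tool_pos: [0.5373, -0.0761, 0.0613]
tool_rot: [0.0, 0.024, 1.0, 0.0]
contact_force: [-0.5, 0.5, -0.8]
gripper_width: 0.004
```

```bash
python3 -c "
from h import *
rel([(-.025,0,.06)])
from plant import *
p,d=grab_frame('scene');cv2.imwrite('pics/s5.png',cv2.resize(p[100:345,180:450,::-1],None,fx=2.4,fy=2.4))"
```

```text
t 5.3 jigpos [-0.028  -0.0039  0.0613] F [-0.5  0.5 -0.8] w 0.0 rotfix [0.001 0.001 0.   ]
(-0.025, 0, 0.06) -> [-0.003   0.0039  0.0013]
```

View pics/s5.png

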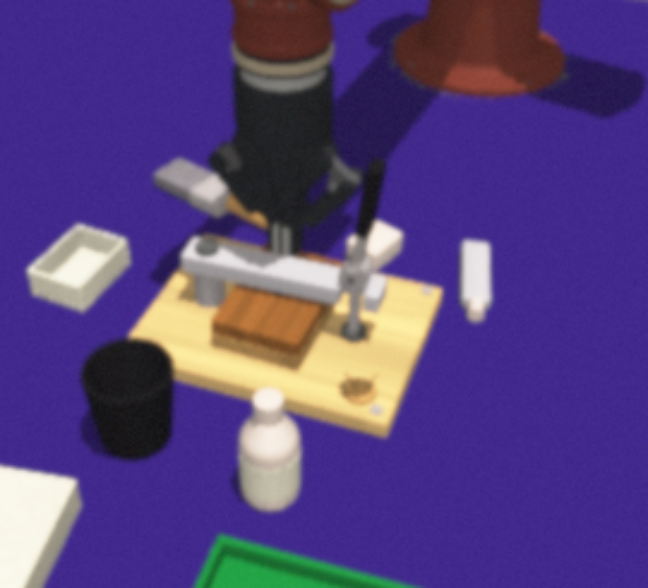

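{"op": "step_arm", "data": {
  "moves": [
    [-0.002,0,0,0,0,0,0],
    [-0.002,0,0,0,0,0,0],
    [0,0,0,0,0,0,0]
  ]
}}

```text
time: 5.65
tool_pos: [0.5393, -0.0764, 0.0613]
tool_rot: [-0.002, 0.024, 1.0, 0.001]
contact_force: [-7.2, 2.6, 4.3]
gripper_width: 0.0
```

{"op": "step_arm", "data": {
  "moves": [
    [-0.002,0,0,0,0,0,0],
    [0,0,0,0,0,0,0]
  ]
}}

```text
time: 5.85
tool_pos: [0.5393, -0.0764, 0.0613]
tool_rot: [-0.005, 0.024, 1.0, 0.001]
contact_force: [-14.2, 2.1, 12.1]
gripper_width: -0.001
```

{"op": "step_arm", "data": {
  "moves": [
    [-0.002,0,0,0,0,0,0],
    [0,0,0,0,0,0,0]
  ]
}}

```text
time: 6.05
tool_pos: [0.5394, -0.0764, 0.0612]
tool_rot: [-0.008, 0.024, 1.0, 0.001]
contact_force: [-22.2, 3.2, 17.3]
gripper_width: 0.0
```

{"op": "step_arm", "data": {
  "moves": [
    [0.01,0,0,0,0,0,0],
    [0.015,0,0,0,0,0,0],
    [0,0,-0.03,0,0,0,0],
    [0,0,-0.04,0,0,0,0],
    [0.03,0,-0.04,0,0,0,0],
    [0.04,0,-0.04,0,0,0,0],
    [0.04,0,-0.04,0,0,0,0],
    [0.04,-0.02,0,0,0,0,0]
  ]
}}

```text
time: 6.85
tool_pos: [0.3799, -0.0892, 0.2488]
tool_rot: [0.006, 0.023, 1.0, -0.002]
contact_force: [-0.9, -1.9, 1.0]
gripper_width: 0.001
```

```bash
python3 -c "
from h import *
rel([(0,.02,.22),(0,.035,.166)])
p,q=strapang()
r=np.hypot(*q.T);print(len(q),r.max())
for a0,a1 in((.02,.06),(.06,.1),(.1,.13),(.13,.17)):
    k=(r>a0)&(r<a1);print(a0,k.sum(),np.median(np.arctan2(-q[k,0],q[k,1])) if k.any() else 0)
cv2.imwrite('pics/t6.png',cv2.resize(p[120:300,230:440,::-1],None,fx=3,fy=3))
from plant import *
p,d=grab_frame('scene');cv2.imwrite('pics/s6.png',cv2.resize(p[150:300,230:400,::-1],None,fx=4,fy=4,interpolation=2))"
```

```text
t 6.85 jigpos [-0.1845 -0.0246  0.2488] F [-0.9 -1.9  1. ] w 0.0 rotfix [-0.004  0.012  0.004]
(0, 0.02, 0.22) -> [-0.1843  0.0441  0.0308]
(0, 0.035, 0.166) -> [-0.1837  0.0594  0.0848]
868 0.169917579247494
0.02 253 0.027814618819082065
0.06 249 0.01517875999541624
0.1 65 -1.5145991472372526
0.13 89 -1.6861265369521732
```

View pics/t6.png

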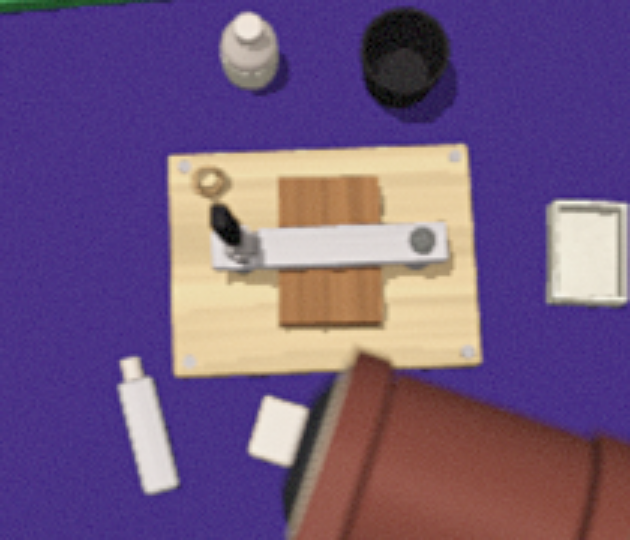

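View pics/s6.png

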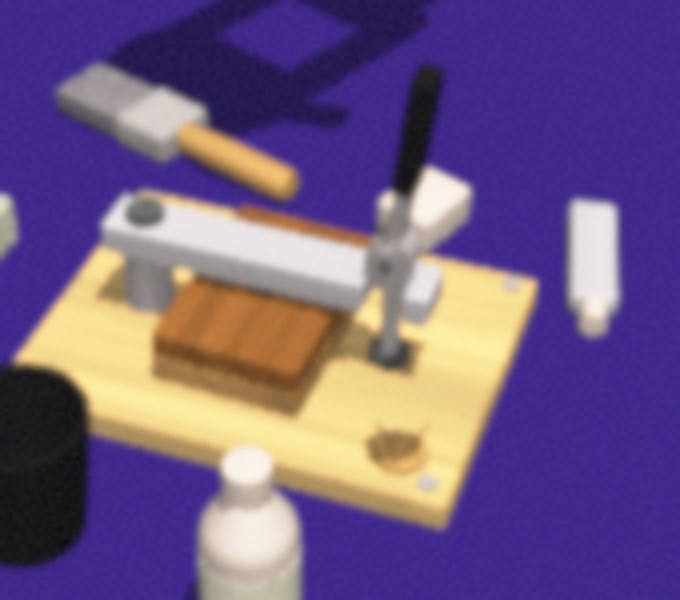

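```bash
cat > fit.py <<'E'
from h import *
import h
from scipy.optimize import least_squares
from plant import *
def edgepts(g,A,B,n=25,w=5):
    # max gradient points along the segment A-B (pixels)
    out=[];t=(B-A)/np.linalg.norm(B-A);nn=np.array([-t[1],t[0]])
    s=np.arange(-w,w+.01,.25)
    for f in np.linspace(.04,.96,n):
        c=A+f*(B-A);q=c+s[:,None]*nn
        v=cv2.remap(g,q[:,0].astype(np.float32)[None],q[:,1].astype(np.float32)[None],1)[0]
        d=np.abs(np.gradient(cv2.GaussianBlur(v[None],(0,0),2)[0]));i=d.argmax()
        if d[i]>1.0 and 2<i<len(s)-3: out.append(s[i])
        else: out.append(np.nan)
    return np.array(out)
p,d=grab_frame("top");g=p.astype(np.float32).mean(2)
segs={"board+x":((.085,-.1,.018),(.085,.11,.018)),"board-x":((-.085,-.0,.018),(-.085,.11,.018)),"board+y":((-.08,.12,.018),(.08,.12,.018)),"board-y":((-.05,-.11,.018),(.08,-.11,.018)),
"strap+x":((.014,-.065,.072),(.014,.04,.072)),"strap-x":((-.014,-.065,.072),(-.014,.075,.072))}
for k,(a,b) in segs.items():
    A,B=proj("top",[J(*a),J(*b)]);o=edgepts(g,A,B);m=~np.isnan(o)
    f=np.linspace(.04,.96,25)
    # robust
    c=np.polyfit(f[m],o[m],1);r=o-np.polyval(c,f);m&=abs(r)<1;c=np.polyfit(f[m],o[m],1)
    L=np.linalg.norm(B-A);print(k,m.sum(),"off px",np.polyval(c,.5).round(2),"ang",(c[0]/L).round(4))
E
python3 fit.py
```

```text
board+x 25 off px -0.1 ang -0.0015
board-x 25 off px -0.05 ang -0.0089
board+y 25 off px -0.53 ang -0.0038
board-y 25 off px -0.37 ang -0.0014
strap+x 24 off px -0.34 ang 0.0168
strap-x 23 off px 0.06 ang 0.0036
```

{"op": "step_arm", "data": {
  "moves": [
    [-0.04,0.01,0,0,0,0,0],
    [-0.05,0.01,0.01,0,0,0,0],
    [-0.05,0.01,0.01,0,0,0,0],
    [-0.04,0.01,0.01,0,0,0,0],
    [0,0,0.025,0,0,0,0],
    [0,0,0.025,0,0,0,0],
    [0,0,0,0,0,0,0],
    [0,0,0,0,0,0,0]
  ]
}}

```text
time: 7.8
tool_pos: [0.5562, -0.0579, 0.1619]
tool_rot: [-0.001, 0.024, 1.0, 0.0]
contact_force: [1.0, -0.2, -0.3]
gripper_width: -0.001
```

```bash
python3 -c "
from h import *
rel([(0,.035,.166)])
from plant import *
p,d=grab_frame('scene');cv2.imwrite('pics/s7.png',cv2.resize(p[100:300,200:400,::-1],None,fx=3,fy=3,interpolation=2))"
```

```text
t 7.8 jigpos [-0.01    0.0152  0.1619] F [ 1.  -0.2 -0.3] w -0.0 rotfix [ 0.    -0.001  0.001]
(0, 0.035, 0.166) -> [-0.01    0.0198 -0.0041]
```

View pics/s7.png

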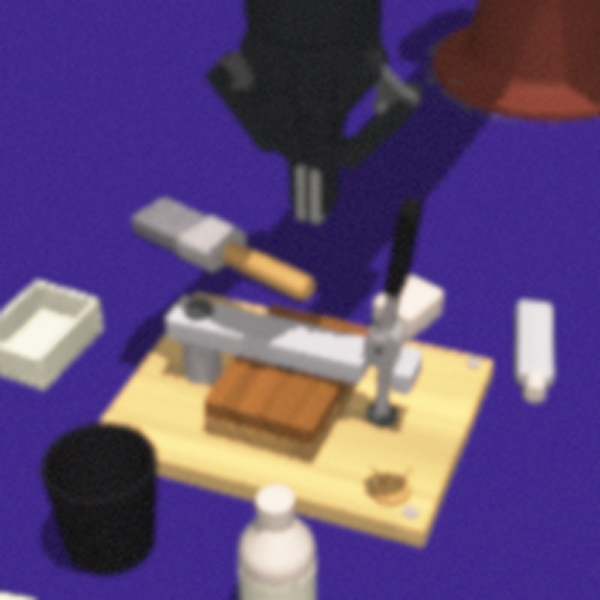

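{"op": "step_arm", "data": {
  "moves": [
    [-0.01,0.015,-0.004,0,0,0,0],
    [0,0.015,0,0,0,0,0],
    [0,0.012,0,0,0,0,0],
    [0,0.007,0.001,0,0,0,0],
    [0,0.007,0.001,0,0,0,0],
    [0,0.008,0.002,0,0,0,0],
    [0,0.007,0.003,0,0,0,0],
    [0,0,0,0,0,0,0]
  ]
}}

```text
time: 8.65
tool_pos: [0.5692, 0.0132, 0.1591]
tool_rot: [-0.0, 0.024, 1.0, 0.0]
contact_force: [0.1, -0.8, 0.2]
gripper_width: -0.002
```

```bash
python3 -c "
from h import *
rel([(0,.0861,.159)])
from plant import *
p,d=grab_frame('scene');cv2.imwrite('pics/s8.png',cv2.resize(p[100:300,200:400,::-1],None,fx=3,fy=3,interpolation=2))"
```

```text
t 8.65 jigpos [-0.0005  0.0869  0.1591] F [ 0.1 -0.8  0.2] w -0.0 rotfix [ 0.001 -0.001  0.001]
(0, 0.0861, 0.159) -> [-0.0005 -0.0008  0.0001]
```

View pics/s8.png

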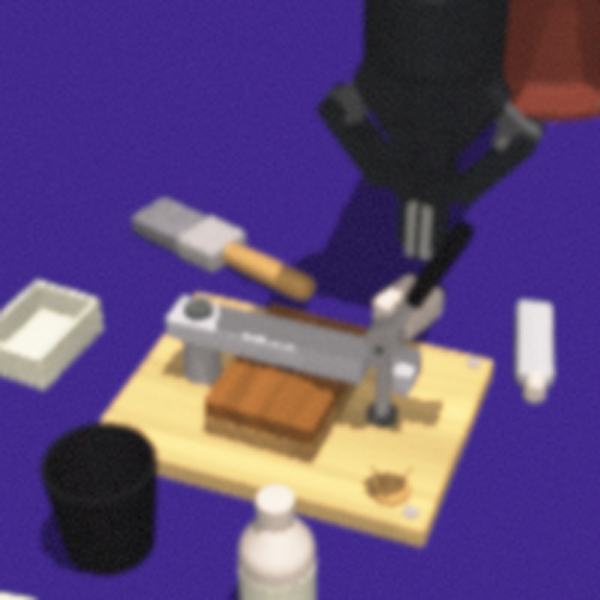

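Lever grip (crop ~440,265) has tilted to about 0.5 rad, as planned. I'll continue the arc.

{"op": "step_arm", "data": {
  "moves": [
    [0,0.007,0.004,0,0,0,0],
    [0,0.007,0.004,0,0,0,0],
    [0,0.006,0.005,0,0,0,0],
    [0,0.006,0.006,0,0,0,0],
    [0,0.005,0.006,0,0,0,0],
    [0,0.005,0.007,0,0,0,0],
    [0,0.003,0.007,0,0,0,0],
    [0,0.003,0.007,0,0,0,0]
  ]
}}

```text
time: 9.5
tool_pos: [0.5719, 0.0558, 0.1138]
tool_rot: [0.001, 0.024, 1.0, 0.001]
contact_force: [-0.4, 1.7, 5.7]
gripper_width: -0.001
```

{"op": "step_arm", "data": {
  "moves": [
    [0,0.002,0.005,0,0,0,0],
    [0,0.001,0.005,0,0,0,0],
    [0,0.001,0.003,0,0,0,0],
    [0,0,0,0,0,0,0]
  ]
}}

```text
time: 9.9
tool_pos: [0.5716, 0.0591, 0.1002]
tool_rot: [-0.0, 0.024, 1.0, 0.001]
contact_force: [0.3, 0.6, 2.2]
gripper_width: -0.002
```

```bash
python3 -c "
from h import *
rel([(0,.132,.0976)])
from plant import *
p,d=grab_frame('scene');cv2.imwrite('pics/s9.png',cv2.resize(p[100:300,200:400,::-1],None,fx=3,fy=3,interpolation=2))"
```

```text
t 9.9 jigpos [-0.0003  0.1328  0.1002] F [0.3 0.6 2.2] w -0.0 rotfix [ 0.001 -0.     0.001]
(0, 0.132, 0.0976) -> [-0.0003 -0.0008  0.0025]
```

View pics/s9.png

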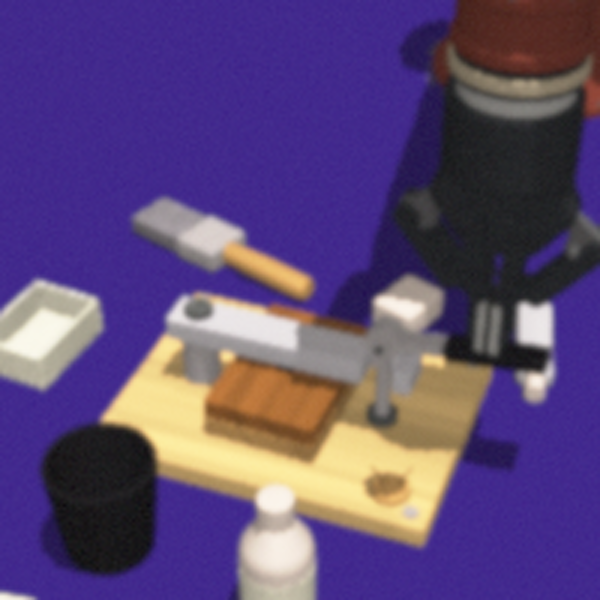

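Nearly flat. I'll press down in small steps until the stop shows in the force.

{"op": "step_arm", "data": {
  "moves": [
    [0,0,0.002,0,0,0,0],
    [0,0,0.002,0,0,0,0],
    [0,0,0,0,0,0,0]
  ]
}}

```text
time: 10.25
tool_pos: [0.5717, 0.0584, 0.0969]
tool_rot: [-0.0, 0.024, 1.0, 0.0]
contact_force: [-0.3, 3.7, 4.1]
gripper_width: -0.0
```

{"op": "step_arm", "data": {
  "moves": [
    [0,0,0.002,0,0,0,0],
    [0,0,0,0,0,0,0]
  ]
}}

```text
time: 10.45
tool_pos: [0.5718, 0.0585, 0.0966]
tool_rot: [-0.0, 0.024, 1.0, 0.0]
contact_force: [-6.3, 2.8, 13.9]
gripper_width: -0.0
```

{"op": "step_arm", "data": {
  "moves": [
    [0,0,0.002,0,0,0,0],
    [0,0,0,0,0,0,0]
  ]
}}

```text
time: 10.65
tool_pos: [0.572, 0.0585, 0.0964]
tool_rot: [-0.0, 0.024, 1.0, 0.0]
contact_force: [-9.5, 2.7, 21.5]
gripper_width: -0.0
```

{"op": "step_arm", "data": {
  "moves": [
    [0,0,-0.02,0,0,0,0],
    [0,0,-0.04,0,0,0,0],
    [0,0,-0.05,0,0,0,0],
    [0,0.03,-0.04,0,0,0,0],
    [0.04,0.04,0,0,0,0,0],
    [0.04,0.04,0,0,0,0,0],
    [0.04,0.04,0,0,0,0,0],
    [0.04,0.04,0,0,0,0,0]
  ]
}}

```text
time: 11.45
tool_pos: [0.4372, 0.2365, 0.2415]
tool_rot: [-0.0, 0.025, 1.0, -0.001]
contact_force: [0.7, 0.4, -0.5]
gripper_width: 0.002
```

{"op": "step_arm", "data": {
  "moves": [
    [0.02,0.04,0,0,0,0,0],
    [0.02,0.04,0,0,0,0,0],
    [0,0.04,0,0,0,0,0],
    [0,0,0,0,0,0,0],
    [0,0,0,0,0,0,0]
  ]
}}

```text
time: 11.95
tool_pos: [0.4042, 0.3578, 0.2413]
tool_rot: [-0.001, 0.024, 1.0, -0.001]
contact_force: [0.1, -0.3, -0.6]
gripper_width: 0.001
```

```bash
python3 fit.py; python3 -c "
from h import *
rel([])
from plant import *
p,d=grab_frame('top');cv2.imwrite('pics/t10.png',cv2.resize(p[120:300,230:440,::-1],None,fx=3.33,fy=3.33,interpolation=2))
p0=np.load('top0.npz')['p'];df=np.abs(p.astype(int)-p0).max(2)[120:300,230:440];cv2.imwrite('pics/df.png',cv2.resize(np.clip(df*3,0,255).astype(np.uint8),None,fx=3.33,fy=3.33))
p,d=grab_frame('scene');cv2.imwrite('pics/s10.png',cv2.resize(p[150:320,190:400,::-1],None,fx=3.5,fy=3.5,interpolation=2))
C=invJ(cloud('scene',d));m=(C[...,1]>.1)&(C[...,1]<.18)&(abs(C[...,0])<.02)&(C[...,2]>.06)&(C[...,2]<.2)
Q=C[m];print(len(Q));
for y0 in (.1,.12,.14,.16):
    k=abs(Q[:,1]-y0-.01)<.01
    print(y0,k.sum(),np.median(Q[k],0))"
```

```text
board+x 25 off px -0.09 ang -0.0013
board-x 25 off px -0.04 ang -0.0074
board+y 21 off px -0.53 ang -0.0028
board-y 25 off px -0.37 ang -0.0014
strap+x 24 off px -0.33 ang 0.017
strap-x 23 off px 0.02 ang -0.003
t 12.0 jigpos [-0.1818  0.4225  0.2416] F [ 0.6 -0.7 -0.1] w 0.0 rotfix [-0.002 -0.001  0.   ]
372
0.1 95 [0.00458767 0.11126921 0.09347152]
0.12 105 [0.00489201 0.12988054 0.09591546]
0.14 109 [0.00550197 0.15004096 0.09738188]
0.16 63 [0.00360909 0.1661388  0.09777574]
```

View pics/t10.png

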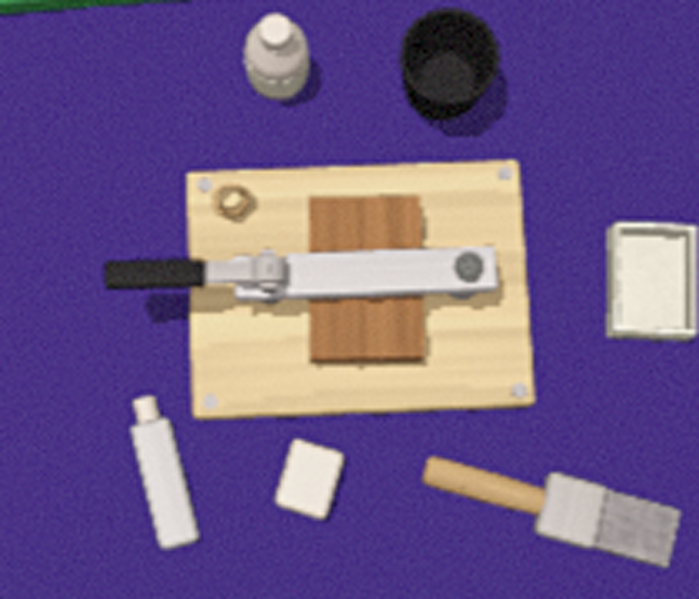

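View pics/df.png

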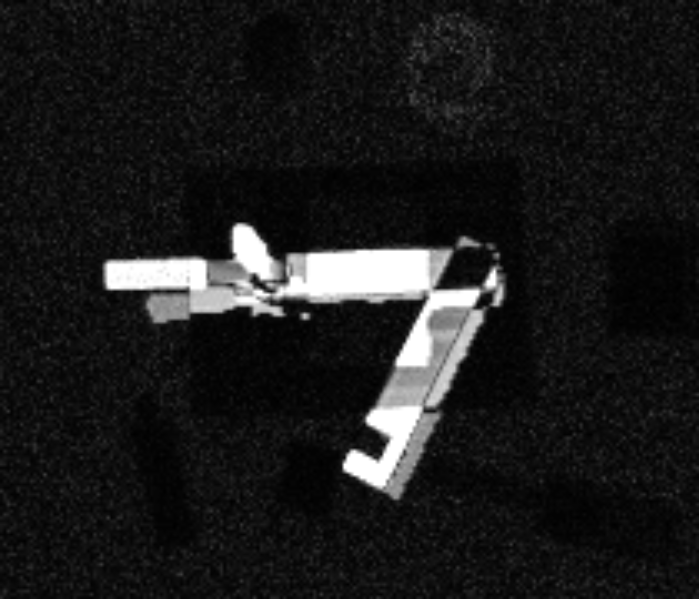

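View pics/s10.png

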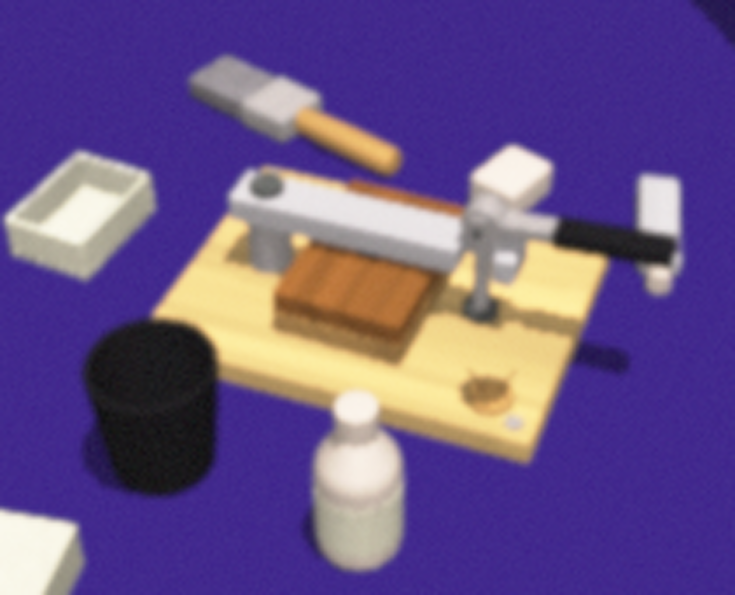

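```bash
python3 -c "
from plant import *
print(job_done())"
```

```text
the job is handed in; nothing more can be done
None
```

The job is handed in: I pushed the strap home with the shut fingers first, then pushed the cam lever over and down. It took about 12 s of the 48 s, and the arm was well clear of everything at the end.

- **Strap:** it met a hard stop, with the push force rising to about 22 N (28 N with the vertical part) while it stayed put. In the final pictures it lies along the jig with the stud in its notch. Two angle measurements disagreed slightly: depth gave +0.015 to +0.03 rad, while the image edges gave about -0.01 rad. I took that as home within measurement error.
- **Lever:** it also met its stop, at about 21 N downward, and depth readings along its top gave about 1.49 rad against the 1.5 stop.
- **Surroundings:** comparing the top view before and after, only the strap, the lever and their shadows changed. The visible parts of the boards and all the loose things are where they were.
- **Unexplained:** the last push on the strap showed an upward force of up to 17 N that I could not account for. It stayed within the limits and nothing moved.

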